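# Set the photometer lamp and click the sample carriage into its notch

## Robot

A 6-joint arm with a two-finger parallel gripper is mounted at the origin on the work surface. World frame = base frame: x ahead of the robot, y to its left, z up, the work surface at z = 0. Lengths are in m, angles in rad, forces in N, time in s.
With the tool pointing down it reaches from about 0.375 to 0.9 m from the base axis. Payload 3.1 kg.
Tool frame: the origin (TCP) lies midway between the tips of the shut fingers; the grasp point (between the pads) lies 19 mm behind it; y points along the fingers, x is the direction in which the jaws open and shut, and the axes are right-handed (so a half turn about y gives the same grasp; the last joint's range is limited). The gripper opens to 85 mm and grips with 20 to 120 N. Pads are 22 mm wide; open, the fingers measure 114 mm over their backs; the gripper's body (76 mm by 85 mm) begins 54 mm behind the grasp point. The pads swing forward as they close: fully open they stand 13 mm farther back than shut.
Start: joints at [0.935, 0.527, 1.433, -0, 1.181, -0.178], TCP at [0.276, 0.561, 0.231] pointing down, gripper open.
Joint ranges: [-3.08, 3.08], [-0.75, 2.2], [0.22, 2.44], [-1.43, 4.57], [0, 2.65], [-2.85, 2.85]. Speed limits (rad/s): [2.79, 2.79, 3.14, 3.14, 3.14, 3.14].

## Interface

Orientations are given as a unit quaternion [w, x, y, z].
In Python, from workcell import state, read_camera, get_calibration, hand_in gives the robot as it stands. The module is installed in compiled form; this text tells all that it offers.
- The arm moves only by the shell command python3 -m jog 'ROWS' [FORCE]. ROWS is JSON, a list of rows, each a list of 7 numbers: the turn, a rotation vector about the tool's x, y, z in degrees, then the shift along the tool's x, y, z in m, then the opening, from 0 (shut) to 1 (fully open). A call has 1 to 5 rows; each row is the pose to reach, as a shift and turn from the pose commanded when the call began, along the tool's axes at that moment; what a row does not reach only later rows make up. A row lasts 1/10 s, in which the tool goes at most 50 mm and 8.59 degrees, less where a joint would pass 70% of its speed; a pose out of reach is approached as far as the arm can. A call with a gripper value outside its range is refused whole. The fingers move at their own pace and stop on an object; FORCE is the grip in N (left out, the last holds). Time passes only in rows, so rows that repeat a pose let the fingers close. It gives the time, the measured TCP pose, the force and the opening at its end, in the units of the state.
- state(): the state, without advancing time (a new reading comes with each control period).
- read_camera(name): name is "scene" or "top" or "wrist"; returns the picture (420x560x3 uint8, blue, green, red); there is no depth.
- get_calibration(name): a dict with "camera_matrix" (3x3 intrinsics, pixels), "world_from_camera" (4x4, takes a point from camera to world coordinates); the wrist camera has in their place "T_tool_cam" (4x4, takes a point from camera to tool coordinates, whose origin is the TCP and whose axes are the tool frame's). Camera axes: x right, y down, z forward; pixel columns grow to the right and rows downward; lengths in m; the calibration is good to about 2 mm. A picture is of the moment at which its call begins: read the wrist's pose just before it. get_calibration takes no time and is no camera call.
- hand_in(): hands the job in, once; it reports no verdict.
The state is a dict: "t": time; "joint_pos": joint angles; "joint_vel": joint speeds; "joint_efforts": joint torques, N m; "tcp_pos": TCP position; "ee_rot": TCP orientation; "ft_force": force on the tool from outside, world axes, zero at the start; "moment": the same for the moment, N m; "gripper_width": opening from 0.0 (shut) to 1.0 (fully open).
Only numpy, scipy, OpenCV 4.12 (cv2) and the standard library are available. Lean on these libraries where they do the work, as an engineer would, in place of code of your own. Each camera call takes 0.05 s, during which the arm holds its last target. There are 200 camera calls.

## Task

Turn the lamp dial clockwise until its white pointer stands at the small dark steel set-point tab on the dial ring. Then grip the sample carriage by its upright metal tab and slide it along the rail until you feel its spring ball drop into the notch in front of the lamp window, without running past the notch, and finish while still gripping the carriage there at rest. Do not knock over or push about the glassware and dishes.

Things in the scene. Friction and masses are not known exactly. Their poses are not given: they have to be found in the camera images.
- supply: Lamp supply: fixed grey box 130 x 120 mm, 70 mm tall, at the right. Origin on the table under its centre. The dial sits on its top, on its centre.
- dial: Black dial turning about its vertical z axis. Origin on the axis, 72 mm above the table, under a round skirt 60 mm across (top 80 mm above the table). On it stands a grip bar 50 mm long (dial's x), 12 mm thick (y), top 110 mm above the table. White pointer along +x. Friction about 0.05 N m; stays where left. Always needs 0.6 to 2.2 rad clockwise from above (negative about z); a stop the other way.
- pointer (a point): The end of the white pointer, carried round by the dial: 37 mm from the dial's axis, 80 mm above the table, along the dial's x.
- setpoint: Set-point tab: a small dark steel wedge 8 mm high and 12 mm broad clamped on the dial ring. Its body's origin lies on the dial's axis 72 mm above the table and its x axis points from there to the wedge; the wedge begins 36 mm out. It does not move.
- mark (a point): The inner point of the set-point wedge, 37 mm from the dial's axis, 80 mm above the table. The pointer is set when its end stands at this point.
- rail: Sample rail: fixed grey base plate 120 mm (x) by 290 mm (y), 12 mm thick, with an aluminium rail along its y axis and end blocks 47 mm high. Origin on the table under its centre.
- carriage: Black carriage, 56 mm (x) by 50 mm along the rail (y), top 58 mm above the table; slides only along the rail's y, friction about 1.2 N, parked towards -y. Origin on the table plane under its centre, axes as the rail's. A sprung steel ball 10 mm across stands out of the middle of its +x side. A small clear cell 12 mm square, up to 74 mm high, stands at x = +18 mm.
- tab (a point): Grip point of the carriage: centre of its upright aluminium tab 20 mm below the tab's top, 85 mm above the table. The tab is 28 mm wide (x), 14 mm thick along the rail (y), stands from 58 to 105 mm above the table; it lies at x = -12 mm on the carriage.
- lamp: White lamp head fixed beside the rail on its +x side, 60 mm along the rail, top 76 mm above the table, 31 to 116 mm from the rail's middle line. Origin on the table plane on the rail's middle line, level with the notch along y; axes as the rail's. When the ball is in the notch, the carriage's and the lamp's origins coincide; the carriage gets there by sliding 70 to 175 mm towards +y.
- notch (a point): Middle of the notch, on the lamp, 35 mm from the rail's middle line (+x), 45 mm above the table: the gap between two upright steel pins 8 mm thick, 7.5 mm before and after it along y. The ball meets the first pin with the carriage about 15 mm short, is pushed over it with about 6 to 8 N, and from 7.5 mm short springs into the notch, pulling the carriage on. The second pin resists in the same way.
- amber_a: Bystander: amber glass reagent bottle, 68 mm across, 136 mm tall. Origin at the centre of its underside.
- amber_b: Bystander: second amber reagent bottle, the same as the first. Origin at the centre of its underside.
- flask_a: Bystander: small clear volumetric flask with white stopper, 60 mm across, 121 mm tall. Origin at the centre of its underside.
- flask_b: Bystander: second flask, the same as the first. Origin at the centre of its underside.
- vial: Bystander: small amber sample jar with a white cap, 28 mm across, 50 mm tall, between the lamp supply and the rail. Origin at the centre of its underside.
- pellet_a: Bystander: white ceramic dish, 60 mm across and 10 mm high, with a pressed clay-coloured pellet on it. Origin at the centre of its underside.
- pellet_b: Bystander: second pellet dish. Origin at the centre of its underside.
Not all that is in view belongs to the job. Leave any red look-alike of the supply alone.

How it is judged:
By the outcome, as a careful person would: the job done as asked, in the order asked, and still so for the second after the job is handed in, while the arm keeps its last pose, push and grip.
It also fails if it takes over 64 s, if anything falls off the work surface, if the arm or the gripper's body presses on something with over 40 N, if the wrist force passes 120 N, or if a joint passes its speed limit or range.

## Working session

There is one attempt and no reset: what is moved stays moved. The work goes in short steps, Python scripts to look and compute and a shell command to move; the robot and the scene stay as the last step left them, time stands still between calls to the robot, and variables do not carry over. Pictures are saved under pics/ and viewed, about 8 in all and at most 12, crops included, and the job is handed in when it is done.

```bash
mkdir -p pics; python3 - <<'E'
from workcell import *
import cv2,numpy as np
for n in("scene","top"):
    cv2.imwrite(f"pics/{n}0.png",read_camera(n)); c=get_calibration(n)
    print(n,np.round(c["camera_matrix"],1).tolist(),np.round(c["world_from_camera"],3).tolist())
print(get_calibration("wrist")); s=state(); print(s)
E
```

```text
scene [[420.8, 0.0, 270.7], [0.0, 420.8, 218.2], [0.0, 0.0, 1.0]] [[-0.277, 0.628, -0.728, 1.372], [0.961, 0.181, -0.21, 0.171], [-0.0, -0.757, -0.653, 0.87], [0.0, 0.0, 0.0, 1.0]]
top [[540.0, 0.0, 283.6], [0.0, 540.0, 207.5], [0.0, 0.0, 1.0]] [[0.011, -0.983, 0.184, 0.166], [-1.0, -0.01, 0.005, -0.079], [-0.003, -0.184, -0.983, 1.752], [0.0, 0.0, 0.0, 1.0]]
{'camera_matrix': array([[353.72053167,   0.        , 280.00342848],
       [  0.        , 353.72053167, 206.87135982],
       [  0.        ,   0.        ,   1.        ]]), 'T_tool_cam': array([[ 9.99999961e-01, -3.82349180e-05,  2.76451507e-04,
        -5.17554186e-05],
       [-2.76807870e-04, -2.62112558e-01,  9.65037269e-01,
        -1.43096405e-01],
       [ 3.55632910e-05, -9.65037308e-01, -2.62112559e-01,
         6.61769673e-02],
       [ 0.00000000e+00,  0.00000000e+00,  0.00000000e+00,
         1.00000000e+00]])}
{'t': 0.1, 'joint_pos': array([ 9.35481389e-01,  5.28367104e-01,  1.43376786e+00, -5.32450364e-05,
        1.18142883e+00, -1.78510153e-01]), 'joint_vel': array([ 2.38446884e-04, -1.83667363e-03, -3.25479394e-03, -8.95933858e-05,
        8.60638551e-04, -2.20541961e-03]), 'joint_efforts': array([-3.89102106e-04, -4.43311357e+01, -1.78583783e+01, -2.30768528e-04,
        3.90796762e-03, -2.69020859e-07]), 'tcp_pos': array([0.27527739, 0.5603886 , 0.23043724]), 'ee_rot': array([-0.59994776,  0.60049515,  0.37316859, -0.37445088]), 'ft_force': array([ 0.56974127, -0.13642681, -0.09101743]), 'moment': array([ 0.01046415,  0.0290482 , -0.01814798]), 'gripper_width': 0.9990136181673945}
```

View pics/top0.png

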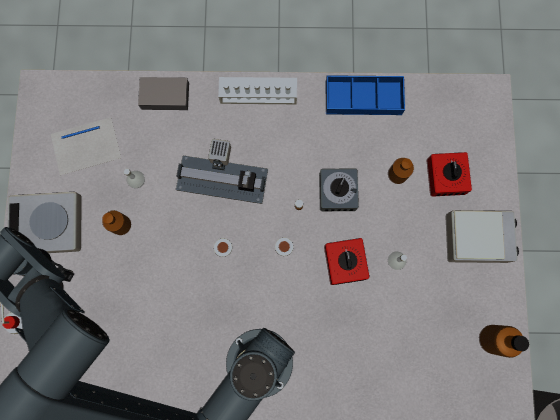

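View pics/scene0.png

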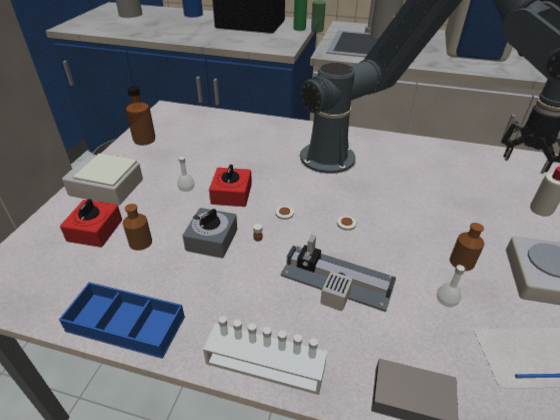

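Top view: the supply is at (339,187), the dial at (340,186), the carriage at (246,180), the lamp at (219,150) and the vial at (299,204). The pellet dishes are at (223,247) and (284,246). Next I'll enlarge the working areas.

```bash
cat > h.py <<'E'
from workcell import *
import cv2,numpy as np
from scipy.spatial.transform import Rotation as R
np.set_printoptions(precision=4,suppress=True)
def cam(n,s=None):
    c=get_calibration(n)
    if n!="wrist": return c["camera_matrix"],c["world_from_camera"]
    T=np.eye(4);T[:3,:3]=Rt(s).as_matrix();T[:3,3]=s["tcp_pos"]
    return c["camera_matrix"],T@c["T_tool_cam"]
def Rt(s): return R.from_quat(np.asarray(s["ee_rot"])[[1,2,3,0]])
def ray(C,u,v,z):
    K,T=C; d=T[:3,:3]@np.linalg.inv(K)@[u,v,1]; o=T[:3,3]
    return o+d*(z-o[2])/d[2]
def proj(C,p):
    K,T=C; q=K@(T[:3,:3].T@(np.asarray(p)-T[:3,3])); return q[:2]/q[2]
E
python3 - <<'E'
from h import *
s=state();r=Rt(s).as_matrix();print(r)
a=cv2.imread("pics/top0.png");b=cv2.imread("pics/scene0.png")
def crop(i,x,y,w,h,f): return cv2.resize(i[y:y+h,x:x+w],None,fx=f,fy=f,interpolation=cv2.INTER_CUBIC)
o=np.vstack([np.hstack([crop(a,170,130,104,80,4),crop(a,310,160,60,60,4*80/60)[:320,:320]]),
 np.hstack([crop(b,275,225,130,84,3.2),crop(b,180,200,64,54,5)])[:268,:736] if 0 else np.zeros((1,736,3),np.uint8)])
q1=crop(b,275,225,125,85,3.2);q2=crop(b,180,200,64,54,5)
q=np.zeros((275,736,3),np.uint8);q[:272,:400]=q1[:272,:400];q[:270,410:730]=q2
cv2.imwrite("pics/crops.png",np.vstack([o,q]))
E
```

```text
[[ 0.4411 -0.0011 -0.8975]
 [ 0.8975 -0.0016  0.4411]
 [-0.0019 -1.      0.0003]]
```

View pics/crops.png

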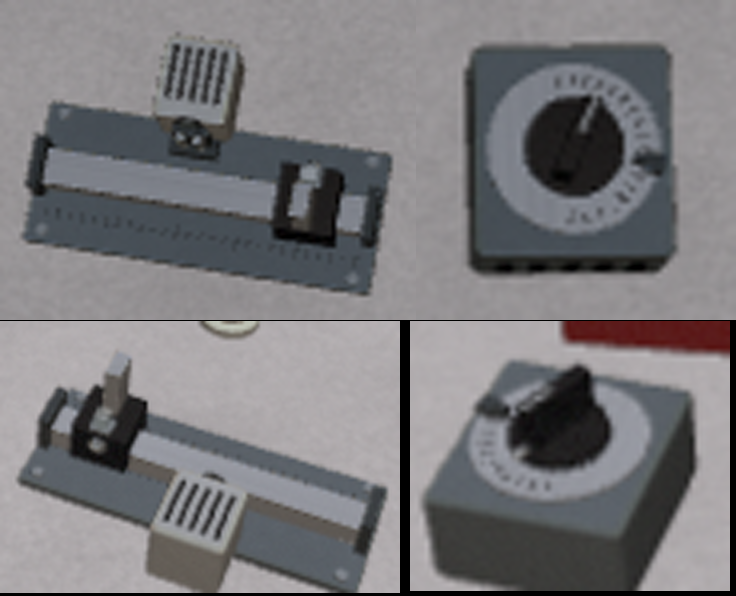

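The crop shows the pointer end near top px (344,178), the set-point tab near (354,190) and the dial centre near (340,187). The turn is clockwise, roughly 70–80°. I'll take coarse positions and plan a wrist view.

```bash
python3 - <<'E'
from h import *
C=cam("top")
f=lambda x,y:(310+(x-416)/5.333,160+y/5.333)
g=lambda x,y:(170+x/4,130+y/4)
d=ray(C,*f(575,146),.08);print("dial",d)
p=ray(C,*f(598,98),.08);m=ray(C,*f(645,160),.08)
for n,q in(("ptr",p),("mark",m)): e=q-d;print(n,q,np.hypot(*e[:2]),np.degrees(np.arctan2(e[1],e[0])))
# rail plate corners at z=.012 : TL,TR,BR,BL
c=[ray(C,*g(*k),.012) for k in((52,102),(392,155),(370,294),(25,240))]
print(np.array(c),"len",np.linalg.norm(c[0]-c[1]),np.linalg.norm(c[3]-c[2]),np.linalg.norm(c[0]-c[3]),"ctr",np.mean(c,0))
y=(c[0]-c[1]+c[3]-c[2]);print("rail y dir deg",np.degrees(np.arctan2(y[1],y[0])))
print("tab top",ray(C,*g(312,170),.105),"lamp top",ray(C,*g(200,70),.076))
for n,u,v,z in(("vial",299,202,.05),("amber",402,165,.136),("pelA",284,246,.01),("red",348,258,.07),("flask_b",397,258,.05),):print(n,ray(C,u,v,z))
s=state();r=Rt(s)
# target TCP above dial: camera sees dial; compute pos where dial projects centre at z tcp .25
print("shift now->dial tool", r.inv().apply(np.array([d[0],d[1],.25])-s["tcp_pos"]))
E
```

```text
dial [ 0.5452 -0.2486  0.08  ]
ptr [ 0.5747 -0.2625  0.08  ] 0.032608489035868216 -25.331406515065623
mark [ 0.5371 -0.2901  0.08  ] 0.04227595411099616 -101.03487463791636
[[ 0.6643  0.2672  0.012 ]
 [ 0.6215 -0.0175  0.012 ]
 [ 0.5038 -0.0013  0.012 ]
 [ 0.5462  0.2841  0.012 ]] len 0.28781847574070824 0.2885758718899993 0.11932015497710188 ctr [0.5839 0.1331 0.012 ]
rail y dir deg 81.50522029810361
tab top [0.5844 0.0419 0.105 ] lamp top [0.6739 0.1362 0.076 ]
vial [ 0.5025 -0.1202  0.05  ]
amber [ 0.6052 -0.4354  0.136 ]
pelA [ 0.3647 -0.0734  0.01  ]
red [ 0.3224 -0.2732  0.07  ]
flask_b [ 0.326  -0.4298  0.05  ]
shift now->dial tool [-0.607  -0.0186 -0.599 ]
```

The sizes check out: rail 288×119 mm, and the pointer and mark radii are about right. The dial needs about −76°, and the tool x heading of 64° already lies across the bar. Next I'll fly over for a wrist look.

```bash
J="python3 -m jog"
python3 -m jog '[[0,0,0,-0.15,0,-0.14,1],[0,0,0,-0.15,0,-0.14,1],[0,0,0,-0.15,0,-0.14,1],[0,0,0,-0.15,0,-0.14,1],[0,0,0,-0.15,0,-0.14,1]]'
python3 -m jog '[[0,0,0,-0.15,0,-0.14,1],[0,0,0,-0.15,0,-0.14,1],[0,0,0,-0.15,0,-0.14,1],[0,0,0,-0.15,0,-0.14,1],[0,0,0,-0.15,0,-0.14,1]]'
python3 -m jog '[[0,0,0,-0.15,0,-0.14,1],[0,0,0,-0.15,0,-0.14,1],[0,0,0,-0.15,0,-0.14,1],[0,0,0,-0.15,0,-0.14,1],[0,0,0,-0.15,0,-0.14,1]]'
python3 -m jog '[[0,0,0,-0.157,0,-0.13,1],[0,0,0,-0.157,0,-0.13,1],[0,0,0,-0.157,0,-0.13,1],[0,0,0,-0.157,0,-0.13,1],[0,0,0,-0.157,0,-0.13,1]]'
python3 -m jog '[[0,0,0,0,0,0,1],[0,0,0,0,0,0,1],[0,0,0,0,0,0,1]]'
python3 - <<'E'
from h import *
s=state();im=read_camera("wrist");print(s["tcp_pos"],s["joint_pos"])
cv2.imwrite("pics/w1.png",im);np.save("w1.npy",dict(s),allow_pickle=True)
print(proj(cam("wrist",s),[.545,-.2486,.08]))
E
```

```text
t: 0.6
tcp_pos: [0.3352, 0.3599, 0.2308]
ee_rot: [-0.601, 0.602, 0.371, -0.374]
ft_force: [0.6, 0.6, 0.8]
gripper_width: 0.998
t: 1.1
tcp_pos: [0.3967, 0.1646, 0.2314]
ee_rot: [-0.601, 0.602, 0.372, -0.372]
ft_force: [0.7, 0.3, 0.2]
gripper_width: 1.001
t: 1.6
tcp_pos: [0.4576, -0.0322, 0.2316]
ee_rot: [-0.6, 0.603, 0.373, -0.371]
ft_force: [0.2, 0.1, 1.0]
gripper_width: 0.998
t: 2.1
tcp_pos: [0.5045, -0.2309, 0.2313]
ee_rot: [-0.599, 0.603, 0.373, -0.372]
ft_force: [0.0, -0.3, -0.9]
gripper_width: 1.0
t: 2.4
tcp_pos: [0.5012, -0.224, 0.2311]
ee_rot: [0.6, -0.599, -0.374, 0.375]
ft_force: [-0.5, 0.0, -0.2]
gripper_width: 1.002
[ 0.5012 -0.224   0.2311] [-0.6241  0.4262  1.6237  0.0004  1.0935 -1.7406]
[276.5933 246.7441]
```

View pics/w1.png

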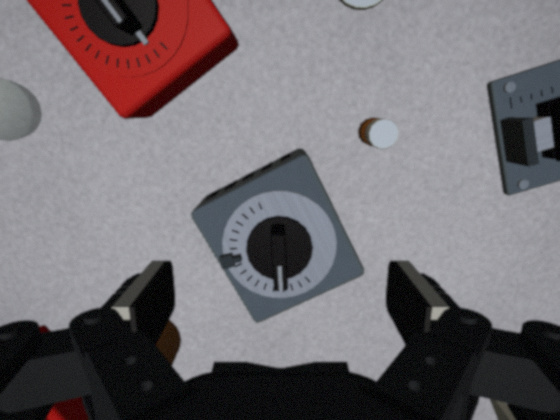

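The wrist view shows the dial centre at about (280,247), exactly where it was predicted. The pointer end is at (280,290), straight along the tool's −z, and the set-point wedge is at (230,260). Now to refine these.

```bash
python3 - <<'E'
from h import *
s=np.load("w1.npy",allow_pickle=True).item();C=cam("wrist",s);im=cv2.imread("pics/w1.png")
g=cv2.cvtColor(im,cv2.COLOR_BGR2GRAY)
print(g[247,210:345:4]); 
roi=np.zeros_like(g);cv2.circle(roi,(280,247),68,255,-1)
# ring: bright
for th in(105,120):
    m=cv2.inRange(g,th,255)&roi
    n,l,st,ce=cv2.connectedComponentsWithStats(m);i=1+np.argmax(st[1:,4]);mm=(l==i).astype(np.uint8)
    cs,_=cv2.findContours(mm,cv2.RETR_EXTERNAL,cv2.CHAIN_APPROX_NONE);c=cv2.convexHull(max(cs,key=cv2.contourArea))
    e=cv2.fitEllipse(c);print(th,st[i],e,ray(C,*e[0],.074))
# black disc/dark
dk=cv2.inRange(g,0,50)&roi
n,l,st,ce=cv2.connectedComponentsWithStats(dk)
for i in range(1,n):
    if st[i,4]>15: print("dark",st[i],ce[i],ray(C,*ce[i],.08))
big=cv2.resize(im[185:315,205:355],None,fx=5,fy=5,interpolation=cv2.INTER_CUBIC)[:600,:750]
cv2.imwrite("pics/w1c.png",big)
E
```

```text
[108  88  88 112 148 121 111 142 144  91  27  23  26  29  25  24  25  25
  24  19  24  21  21  26  30  29 130 139 141 135 140 139  88  84]
105 [ 222  191  115  108 5909] ((278.96527099609375, 244.0152130126953), (107.63404083251953, 114.868896484375), 90.45303344726562) [ 0.5457 -0.2466  0.074 ]
120 [ 222  191  114  107 5327] ((278.9462890625, 243.90257263183594), (106.05673217773438, 113.45057678222656), 90.60305786132812) [ 0.5456 -0.2466  0.074 ]
dark [ 247  217   65   73 3099] [279.0026 247.6254] [ 0.5467 -0.247   0.08  ]
dark [221 254  19   9  68] [230.0735 256.8088] [ 0.5353 -0.2903  0.08  ]
```

View pics/w1c.png

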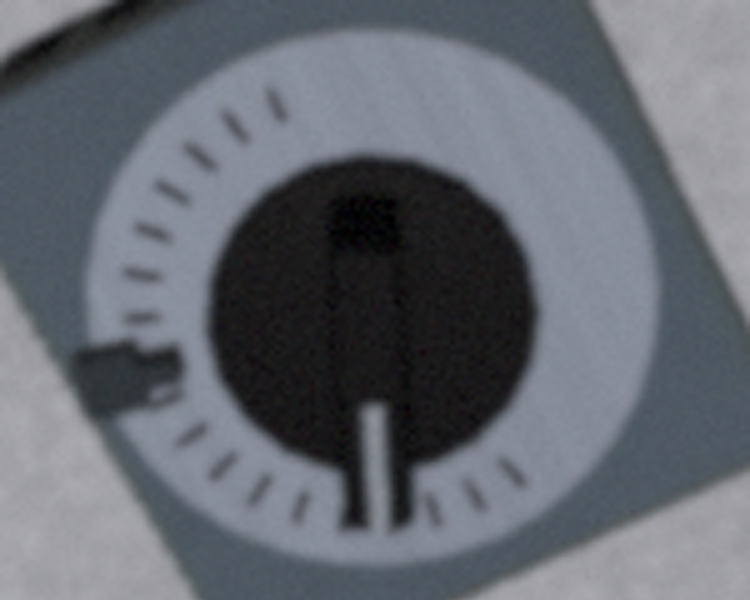

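The crop shows the skirt centre at (374,312), the pointer end at (378,533) and the wedge's inner tip at about (181,363), with its body centred near (108,378).

```bash
python3 - <<'E'
from h import *
s=np.load("w1.npy",allow_pickle=True).item();C=cam("wrist",s)
f=lambda x,y,z=.08:ray(C,205+(x+.5)/5-.5,185+(y+.5)/5-.5,z)
d=f(374,312);print("d",d, "R",np.linalg.norm(f(538,312)-f(210,312))/2)
for n,x,y in(("ptr",378,533),("ptrin",374,405),("tip",181,363),("body",125,375),("bodyout",95,380)):
    e=f(x,y)-d;print(n,f(x,y),np.hypot(*e[:2]),np.degrees(np.arctan2(e[1],e[0])))
# bar top centre from far end/ etc
print("bartopfar",f(365,197,.11), "tcp",s["tcp_pos"])
r=Rt(s);print("tool x yaw",np.degrees(np.arctan2(*r.as_matrix()[[1,0],0])))
for z in(.11,):
  t=np.array([d[0],d[1],.095-.019]);print(r.inv().apply(t-s["tcp_pos"]))
E
```

```text
d [ 0.5463 -0.2465  0.08  ] R 0.029159595791772023
ptr [ 0.5857 -0.2649  0.08  ] 0.04350519138222635 -25.094311211400598
ptrin [ 0.5624 -0.2543  0.08  ] 0.017930665369994277 -26.064772664766423
tip [ 0.5399 -0.2818  0.08  ] 0.03594270543904897 -100.29416200887508
body [ 0.5375 -0.2919  0.08  ] 0.04631562139138164 -100.9332367178157
bodyout [ 0.536  -0.2972  0.08  ] 0.05180859237848314 -101.4642131016
bartopfar [ 0.5177 -0.234   0.11  ] tcp [ 0.5012 -0.224   0.2311]
tool x yaw 63.95864781272202
[-0.0005  0.155  -0.0507]
```

```bash
python3 -m jog '[[0,0,0,0,0.03,-0.05,1],[0,0,0,0,0.06,-0.051,1],[0,0,0,0,0.09,-0.051,1],[0,0,0,0,0.12,-0.051,1],[0,0,0,0,0.146,-0.051,1]]' 40
python3 -m jog '[[0,0,0,0,0,0,1],[0,0,0,0,0,0,1],[0,0,0,0,0,0,0],[0,0,0,0,0,0,0],[0,0,0,0,0,0,0]]' 40
python3 -m jog '[[0,0,0,0,0,0,0],[0,0,0,0,0,0,0],[0,0,0,0,0,0,0],[0,0,0,0,0,0,0],[0,0,0,0,0,0,0]]' 40
```

```text
t: 2.95
tcp_pos: [0.547, -0.2473, 0.084]
ee_rot: [0.6, -0.6, -0.374, 0.374]
ft_force: [-0.4, -0.3, -0.1]
gripper_width: 0.998
t: 3.45
tcp_pos: [0.548, -0.2493, 0.0868]
ee_rot: [-0.599, 0.601, 0.374, -0.373]
ft_force: [-0.2, -0.2, -0.1]
gripper_width: 0.518
t: 3.95
tcp_pos: [0.5483, -0.248, 0.0861]
ee_rot: [-0.6, 0.6, 0.374, -0.373]
ft_force: [2.8, 4.8, 3.4]
gripper_width: 0.128
```

```bash
python3 -m jog '[[0,8,0,0,0,0,0],[0,16,0,0,0,0,0],[0,24,0,0,0,0,0],[0,32,0,0,0,0,0],[0,40,0,0,0,0,0]]'
python3 -m jog '[[0,8,0,0,0,0,0],[0,16,0,0,0,0,0],[0,24,0,0,0,0,0],[0,32,0,0,0,0,0],[0,35,0,0,0,0,0]]'
python3 -m jog '[[0,0,0,0,0,0,0],[0,0,0,0,0,0,0],[0,0,0,0,0,0,0]]'
python3 - <<'E'
from h import *
s=state();im=read_camera("wrist");cv2.imwrite("pics/w2.png",im);np.save("w2.npy",dict(s),allow_pickle=True)
print(s["tcp_pos"],np.degrees(np.arctan2(*Rt(s).as_matrix()[[1,0],0])),s["moment"],s["joint_pos"])
E
```

```text
t: 4.45
tcp_pos: [0.5481, -0.2481, 0.0861]
ee_rot: [0.692, -0.692, -0.145, 0.143]
ft_force: [1.9, 4.4, 4.7]
gripper_width: 0.128
t: 4.95
tcp_pos: [0.5479, -0.2482, 0.086]
ee_rot: [0.704, -0.703, 0.07, -0.071]
ft_force: [1.8, 4.1, 3.9]
gripper_width: 0.131
t: 5.25
tcp_pos: [0.5479, -0.2481, 0.086]
ee_rot: [0.704, -0.703, 0.068, -0.069]
ft_force: [1.6, 5.6, 5.4]
gripper_width: 0.128
[ 0.5479 -0.2481  0.086 ] -11.136396133712028 [ 0.7531 -0.2293 -0.0601] [-0.6116  0.6888  1.608   0.0022  0.8442 -0.4187]
```

View pics/w2.png

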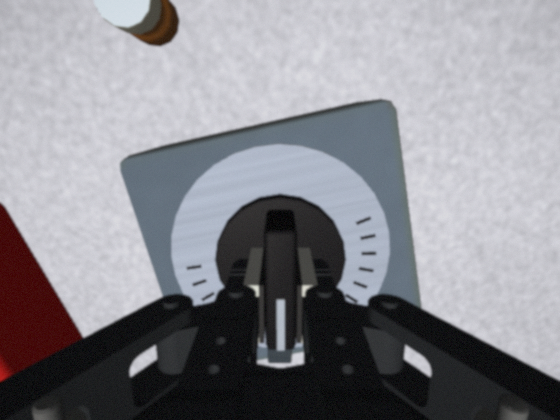

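The wedge is hidden by the gripper, at about (280,355). I'll release and lift to look.

```bash
python3 -m jog '[[0,0,0,0,0,0,0.6],[0,0,0,0,0,0,0.6],[0,0,0,0,0,0,0.6],[0,0,0,0,-0.03,0,0.6],[0,0,0,0,-0.06,0,0.6]]'
python3 -m jog '[[0,0,0,0,-0.04,0.01,0.6],[0,0,0,0,-0.085,0.05,0.6],[0,0,0,0,-0.085,0.05,0.6],[0,0,0,0,-0.085,0.05,0.6],[0,0,0,0,-0.085,0.05,0.6]]'
python3 - <<'E'
from h import *
s=state();im=read_camera("wrist");cv2.imwrite("pics/w3.png",im);np.save("w3.npy",dict(s),allow_pickle=True)
C=cam("wrist",s);u,v=proj(C,[.5463,-.2465,.08]).astype(int);print(u,v,s["tcp_pos"])
x,y=max(u-75,0),max(v-60,0);print(x,y)
cv2.imwrite("pics/w3c.png",cv2.resize(im[y:y+120,x:x+150],None,fx=5,fy=5,interpolation=cv2.INTER_CUBIC))
E
```

```text
t: 5.8
tcp_pos: [0.5461, -0.2488, 0.1445]
ee_rot: [0.704, -0.703, 0.07, -0.068]
ft_force: [1.1, 0.3, 0.7]
gripper_width: 0.595
t: 6.3
tcp_pos: [0.5561, -0.2, 0.229]
ee_rot: [0.704, -0.704, 0.07, -0.068]
ft_force: [0.3, 0.7, -0.5]
gripper_width: 0.602
279 244 [ 0.5561 -0.2     0.229 ]
204 184
```

View pics/w3c.png

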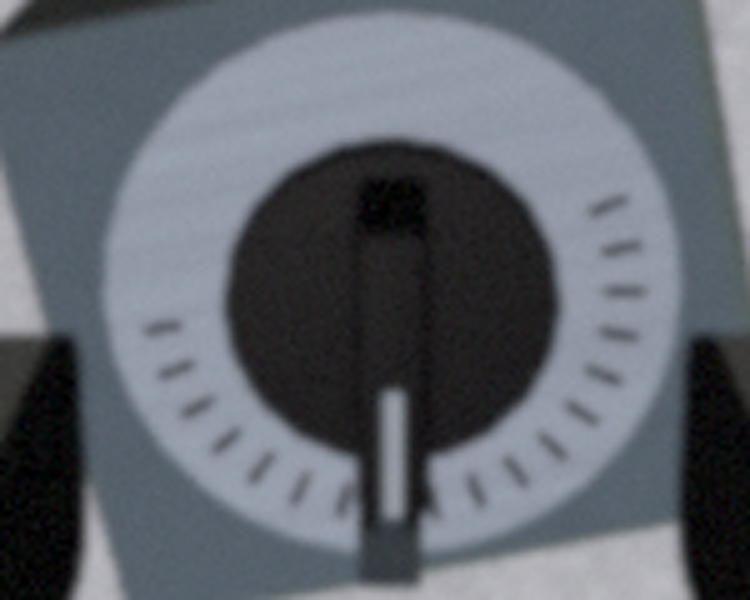

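The crop shows the pointer at x≈393 and the wedge centre at x≈390, aligned to well within 1°, so the dial is set. Next the carriage. The bright spot I took for the tab earlier is the cell, so I'll use the wrist view to find the tab.

```bash
python3 -m jog '[[0,-8,0,-0.018,0,0.047,1],[0,-16,0,-0.037,0,0.092,1],[0,-24,0,-0.055,0,0.138,1],[0,-32,0,-0.073,0,0.183,1],[0,-40,0,-0.092,0,0.228,1]]'
python3 -m jog '[[0,-8,0,0,0,0,1],[0,-16,0,0,0,0,1],[0,-24,0,0,0,0,1],[0,-32,0,0,0,0,1],[0,-40,0,0,0,0,1]]'
python3 -m jog '[[0,-8,0,0,0,0,1],[0,-12.6,0,0,0,0,1],[0,-12.6,0,0,0,0,1],[0,-12.6,0,0,0,0,1]]'
python3 - <<'E'
from h import *
s=state();im=read_camera("wrist");cv2.imwrite("pics/w4.png",im);np.save("w4.npy",dict(s),allow_pickle=True)
print(s["tcp_pos"],np.degrees(np.arctan2(*Rt(s).as_matrix()[[1,0],0])),s["joint_pos"])
print(proj(cam("wrist",s),[.5585,.0447,.105]))
E
```

```text
t: 6.85
tcp_pos: [0.5097, 0.0423, 0.2284]
ee_rot: [0.685, -0.684, -0.176, 0.179]
ft_force: [1.4, 0.1, -0.5]
gripper_width: 1.002
t: 7.35
tcp_pos: [0.5101, 0.0408, 0.2283]
ee_rot: [0.583, -0.582, -0.4, 0.402]
ft_force: [-0.3, 0.4, -0.6]
gripper_width: 1.003
t: 7.75
tcp_pos: [0.5104, 0.041, 0.229]
ee_rot: [0.537, -0.536, -0.46, 0.461]
ft_force: [0.6, 0.1, -0.1]
gripper_width: 0.997
[0.5104 0.041  0.229 ] 81.27233727640728 [-0.1383  0.3804  1.7134 -0.0002  1.0506 -1.5566]
[293.5387 255.5909]
```

View pics/w4.png

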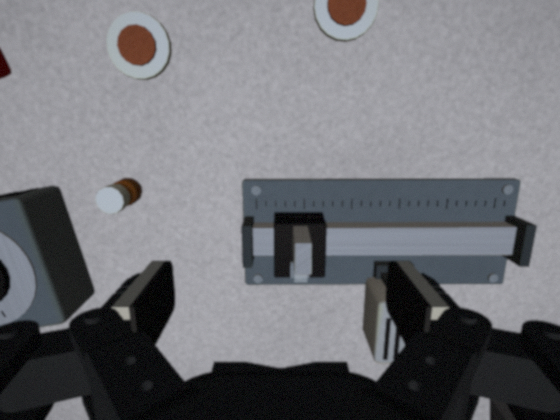

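The rail is aligned with the tool. The carriage (black) is at (300,245), the tab at about (302,245) and the lamp at about (395,300), partly hidden. I'll zoom in to measure.

```bash
python3 - <<'E'
from h import *
im=cv2.imread("pics/w4.png")
cv2.imwrite("pics/w4c.png",cv2.resize(im[200:300,262:392],None,fx=6,fy=6,interpolation=cv2.INTER_CUBIC))
E
```

```text
(no output)
```

View pics/w4c.png

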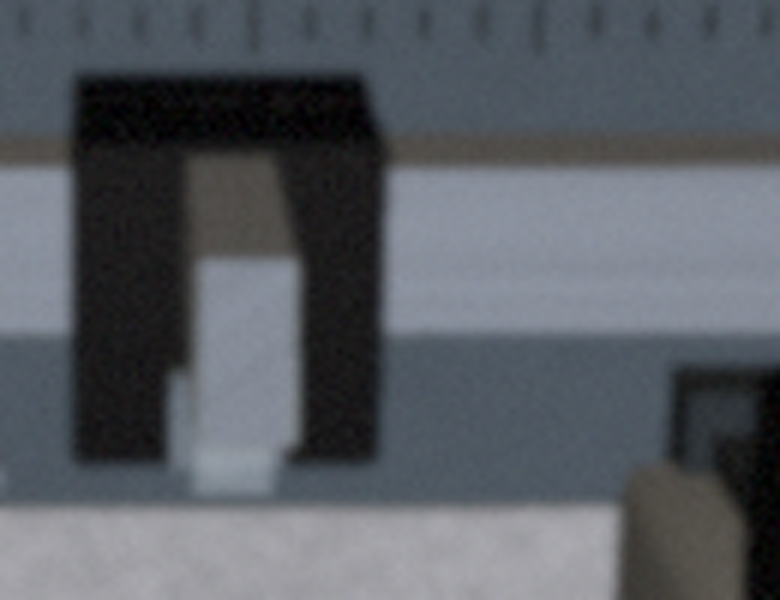

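The tab's top face spans crop x 193–303 and y 257–455. The carriage top spans x 75–382 and y 150–460.

```bash
python3 - <<'E'
from h import *
s=np.load("w4.npy",allow_pickle=True).item();C=cam("wrist",s)
f=lambda x,y,z:ray(C,262+(x+.5)/6-.5,200+(y+.5)/6-.5,z)
r=Rt(s);T=s["tcp_pos"]
tool=lambda p:r.inv().apply(p-T)
a,b=f(193,257,.105),f(303,455,.105);t=(a+b)/2;print("tab",t,tool(a),tool(b),tool(b)-tool(a))
a,b=f(75,150,.058),f(382,460,.058);c=(a+b)/2;print("carr",c,tool(c),tool(b)-tool(a))
w=lambda u,v,z:ray(C,u,v,z)
e=w(243,180,.012),w(518,178.5,.012);d=e[1]-e[0];print("rail",np.linalg.norm(d),np.degrees(np.arctan2(d[1],d[0])),"mid y tool",tool(sum(e)/2))
# lamp in the scene + top cameras
Ct=cam("top");g=lambda x,y:(170+x/4,130+y/4)
ey=d/np.linalg.norm(d)
for n,x,y,z in(("toptop",204,75,.076),("TL",172,35,.076),("TR",242,42,.076),("BR",232,120,.076),("BL",155,112,.076),("bracket",193,132,.055)):
    p=ray(Ct,*g(x,y),z);print(n,p,"along from carr",(p-c)[:2]@ey[:2])
Cs=cam("scene");k=lambda x,y:(275+x/3.2,225+(y-321)/3.2)
for n,x,y in(("TL",177,463),("TR",247,485),("BR",225,553),("BL",152,530)):
    p=ray(Cs,*k(x,y),.076);print(n,p,"along",(p-c)[:2]@ey[:2])
tt=t.copy();tt[2]=.068;print("shift to grasp",tool(tt))
E
```

```text
tab [0.5627 0.0519 0.105 ] [ 0.0111  0.1239 -0.036 ] [ 0.0265  0.1238 -0.0649] [ 0.0154 -0.0001 -0.029 ]
carr [0.5747 0.0505 0.058 ] [ 0.0192  0.1708 -0.0626] [ 0.0495 -0.0002 -0.0527]
rail 0.2839452390095052 81.591880153055 mid y tool [ 0.1037  0.217  -0.0021]
toptop [0.6697 0.1329 0.076 ] along from carr 0.09535702437881291
TL [0.7031 0.1598 0.076 ] along from carr 0.12691553175162243
TR [0.6977 0.103  0.076 ] along from carr 0.06994162736914902
BR [0.6325 0.1092 0.076 ] along from carr 0.06646749318939012
BL [0.6385 0.1713 0.076 ] along from carr 0.12875649962335417
bracket [0.6279 0.1429 0.055 ] along from carr 0.09917705228552798
TL [0.6359 0.116  0.076 ] along 0.07368837945368431
TR [0.6435 0.1723 0.076 ] along 0.13055138967392482
BR [0.7147 0.1657 0.076 ] along 0.1344043955999271
BL [0.7081 0.1097 0.076 ] along 0.07800614518097201
shift to grasp [ 0.0188  0.1608 -0.0506]
```

The tab and carriage agree: 12 mm offset and 15×29 mm size. The slide to the notch should be about 98–104 mm. Now the grasp.

```bash
python3 -m jog '[[0,0,0,0.01,0.02,-0.03,1],[0,0,0,0.019,0.06,-0.0505,1],[0,0,0,0.019,0.1,-0.0505,1],[0,0,0,0.019,0.14,-0.0505,1],[0,0,0,0.019,0.16,-0.0505,1]]' 50
python3 -m jog '[[0,0,0,0,0,0,1],[0,0,0,0,0,0,0],[0,0,0,0,0,0,0],[0,0,0,0,0,0,0],[0,0,0,0,0,0,0]]' 50
python3 -m jog '[[0,0,0,0,0,0,0],[0,0,0,0,0,0,0],[0,0,0,0,0,0,0],[0,0,0,0,0,0,0],[0,0,0,0,0,0,0]]' 50
python3 -c "
from h import *
s=state();print(s['tcp_pos'],s['gripper_width'],s['ft_force'],Rt(s).inv().apply(s['ft_force']))"
```

```text
t: 8.3
tcp_pos: [0.5615, 0.0529, 0.0665]
ee_rot: [0.538, -0.535, -0.459, 0.462]
ft_force: [-1.0, 0.4, 0.3]
gripper_width: 0.995
t: 8.8
tcp_pos: [0.5645, 0.0528, 0.0717]
ee_rot: [-0.535, 0.537, 0.462, -0.461]
ft_force: [0.1, 0.3, -0.4]
gripper_width: 0.333
t: 9.3
tcp_pos: [0.5642, 0.0528, 0.0714]
ee_rot: [-0.535, 0.536, 0.462, -0.461]
ft_force: [-1.1, -1.1, 6.4]
gripper_width: 0.156
[0.5642 0.0528 0.0714] 0.15581311933600792 [-1.133  -1.116   6.3824] [-1.2726 -6.384   0.9434]
```

```bash
python3 -m jog '[[0,0,0,0.008,0,0,0],[0,0,0,0.016,0,0,0],[0,0,0,0.024,0,0,0],[0,0,0,0.032,0,0,0],[0,0,0,0.04,0,0,0]]'
python3 -m jog '[[0,0,0,0.007,0,0,0],[0,0,0,0.014,0,0,0],[0,0,0,0.021,0,0,0],[0,0,0,0.028,0,0,0],[0,0,0,0.033,0,0,0]]'
for i in 1; do python3 -m jog '[[0,0,0,0.001,0,0,0],[0,0,0,0.002,0,0,0],[0,0,0,0.002,0,0,0]]'; done
python3 -m jog '[[0,0,0,0.001,0,0,0],[0,0,0,0.002,0,0,0],[0,0,0,0.002,0,0,0]]'
python3 -m jog '[[0,0,0,0.001,0,0,0],[0,0,0,0.002,0,0,0],[0,0,0,0.002,0,0,0]]'
python3 -m jog '[[0,0,0,0.001,0,0,0],[0,0,0,0.002,0,0,0],[0,0,0,0.002,0,0,0]]'
python3 -c "
from h import *
s=state();print(s['tcp_pos'],s['gripper_width'],Rt(s).inv().apply(s['ft_force']))"
```

```text
t: 9.8
tcp_pos: [0.5702, 0.0923, 0.0714]
ee_rot: [-0.535, 0.536, 0.462, -0.461]
ft_force: [-1.3, -1.7, 6.0]
gripper_width: 0.156
t: 10.3
tcp_pos: [0.5751, 0.1252, 0.0714]
ee_rot: [-0.535, 0.536, 0.462, -0.461]
ft_force: [-1.5, -1.3, 6.2]
gripper_width: 0.157
t: 10.6
tcp_pos: [0.5754, 0.1271, 0.0715]
ee_rot: [-0.535, 0.536, 0.462, -0.461]
ft_force: [-0.9, 0.0, 6.3]
gripper_width: 0.153
t: 10.9
tcp_pos: [0.5756, 0.129, 0.0714]
ee_rot: [-0.536, 0.536, 0.462, -0.461]
ft_force: [-1.5, -0.4, 5.9]
gripper_width: 0.155
t: 11.2
tcp_pos: [0.576, 0.131, 0.0714]
ee_rot: [-0.535, 0.536, 0.462, -0.461]
ft_force: [-0.8, -0.1, 6.0]
gripper_width: 0.156
t: 11.5
tcp_pos: [0.5762, 0.1329, 0.0714]
ee_rot: [-0.535, 0.536, 0.462, -0.461]
ft_force: [-0.5, -0.5, 5.8]
gripper_width: 0.157
[0.5762 0.1329 0.0714] 0.15721742432086006 [-0.5467 -5.7823  0.4319]
```

```bash
python3 -m jog '[[0,0,0,0.001,0,0,0],[0,0,0,0.002,0,0,0],[0,0,0,0.002,0,0,0]]'
python3 -m jog '[[0,0,0,0.001,0,0,0],[0,0,0,0.002,0,0,0],[0,0,0,0.002,0,0,0]]'
python3 -m jog '[[0,0,0,0.001,0,0,0],[0,0,0,0.002,0,0,0],[0,0,0,0.002,0,0,0]]'
python3 -m jog '[[0,0,0,0.001,0,0,0],[0,0,0,0.002,0,0,0],[0,0,0,0.002,0,0,0]]'
```

```text
t: 11.8
tcp_pos: [0.5765, 0.1349, 0.0714]
ee_rot: [-0.536, 0.536, 0.462, -0.461]
ft_force: [-1.6, 0.0, 6.1]
gripper_width: 0.156
t: 12.1
tcp_pos: [0.5768, 0.1369, 0.0714]
ee_rot: [-0.536, 0.536, 0.462, -0.461]
ft_force: [-1.0, -0.4, 5.8]
gripper_width: 0.156
t: 12.4
tcp_pos: [0.5771, 0.1389, 0.0714]
ee_rot: [-0.536, 0.536, 0.462, -0.461]
ft_force: [-1.5, 0.2, 5.5]
gripper_width: 0.155
t: 12.7
tcp_pos: [0.5773, 0.1402, 0.0714]
ee_rot: [-0.535, 0.536, 0.461, -0.461]
ft_force: [-1.6, -1.6, 5.3]
gripper_width: 0.151
```

```bash
python3 -m jog '[[0,0,0,0.001,0,0,0],[0,0,0,0.001,0,0,0]]'
python3 -m jog '[[0,0,0,0.001,0,0,0],[0,0,0,0.001,0,0,0]]'
python3 -m jog '[[0,0,0,0.001,0,0,0],[0,0,0,0.001,0,0,0]]'
python3 -m jog '[[0,0,0,0.001,0,0,0],[0,0,0,0.001,0,0,0]]'
python3 -m jog '[[0,0,0,0.001,0,0,0],[0,0,0,0.001,0,0,0]]'
```

```text
t: 12.9
tcp_pos: [0.5774, 0.1405, 0.0714]
ee_rot: [-0.535, 0.537, 0.461, -0.462]
ft_force: [-2.4, -6.1, 6.2]
gripper_width: 0.152
t: 13.1
tcp_pos: [0.5775, 0.1414, 0.0714]
ee_rot: [-0.535, 0.537, 0.461, -0.462]
ft_force: [-2.3, -5.3, 6.5]
gripper_width: 0.156
t: 13.3
tcp_pos: [0.5777, 0.1427, 0.0714]
ee_rot: [-0.535, 0.537, 0.461, -0.461]
ft_force: [-1.7, -3.8, 5.2]
gripper_width: 0.158
t: 13.5
tcp_pos: [0.5779, 0.144, 0.0714]
ee_rot: [-0.535, 0.536, 0.461, -0.461]
ft_force: [-1.3, -3.5, 5.7]
gripper_width: 0.151
t: 13.7
tcp_pos: [0.578, 0.1453, 0.0714]
ee_rot: [-0.535, 0.536, 0.461, -0.461]
ft_force: [-2.0, -1.6, 6.0]
gripper_width: 0.158
```

The ball met the first pin at y≈0.140, a 6 N peak, so the notch should be near y≈0.154–0.155.

```bash
python3 -m jog '[[0,0,0,0.001,0,0,0],[0,0,0,0.001,0,0,0]]'
python3 -m jog '[[0,0,0,0.001,0,0,0],[0,0,0,0.001,0,0,0]]'
python3 -m jog '[[0,0,0,0.001,0,0,0],[0,0,0,0.001,0,0,0]]'
python3 -m jog '[[0,0,0,0.001,0,0,0],[0,0,0,0.001,0,0,0]]'
python3 -m jog '[[0,0,0,0.001,0,0,0],[0,0,0,0.001,0,0,0]]'
```

```text
t: 13.9
tcp_pos: [0.5783, 0.1466, 0.0714]
ee_rot: [-0.536, 0.536, 0.462, -0.461]
ft_force: [-1.5, -1.8, 5.4]
gripper_width: 0.159
t: 14.1
tcp_pos: [0.5784, 0.1478, 0.0714]
ee_rot: [-0.536, 0.536, 0.462, -0.461]
ft_force: [-0.6, 0.6, 6.3]
gripper_width: 0.154
t: 14.3
tcp_pos: [0.5786, 0.1491, 0.0714]
ee_rot: [-0.536, 0.536, 0.462, -0.461]
ft_force: [-1.2, 1.7, 6.1]
gripper_width: 0.159
t: 14.5
tcp_pos: [0.5788, 0.1504, 0.0714]
ee_rot: [-0.536, 0.536, 0.462, -0.461]
ft_force: [-0.6, 2.1, 5.7]
gripper_width: 0.16
t: 14.7
tcp_pos: [0.579, 0.1518, 0.0714]
ee_rot: [-0.536, 0.536, 0.462, -0.46]
ft_force: [-0.9, 3.3, 5.5]
gripper_width: 0.155
```

The force changed sign at y≈0.147, the crest of the pin. The ball is now pulling the carriage on, so I'm stepping to the middle of the notch.

```bash
python3 -m jog '[[0,0,0,0.001,0,0,0],[0,0,0,0.001,0,0,0]]'
python3 -m jog '[[0,0,0,0.001,0,0,0],[0,0,0,0.001,0,0,0]]'
python3 -m jog '[[0,0,0,0.0005,0,0,0],[0,0,0,0.0005,0,0,0],[0,0,0,0.0005,0,0,0]]'
```

```text
t: 14.9
tcp_pos: [0.5793, 0.1531, 0.0714]
ee_rot: [-0.536, 0.536, 0.462, -0.46]
ft_force: [-0.8, 3.9, 4.9]
gripper_width: 0.157
t: 15.1
tcp_pos: [0.5793, 0.1536, 0.0714]
ee_rot: [-0.536, 0.536, 0.462, -0.461]
ft_force: [-0.2, 2.4, 7.0]
gripper_width: 0.155
t: 15.4
tcp_pos: [0.5794, 0.1537, 0.0714]
ee_rot: [-0.536, 0.536, 0.462, -0.461]
ft_force: [-0.5, 1.2, 5.2]
gripper_width: 0.157
```

```bash
python3 -m jog '[[0,0,0,0.0004,0,0,0],[0,0,0,0.0004,0,0,0],[0,0,0,0.0004,0,0,0],[0,0,0,0.0004,0,0,0],[0,0,0,0.0004,0,0,0]]'
python3 - <<'E'
from h import *
o=[]
for n in("wrist","scene","top"):
    im=read_camera(n); cv2.imwrite(f"pics/f_{n}.png",im); o.append(im)
s=state();print(s["tcp_pos"],s["gripper_width"],s["ft_force"],np.abs(s["joint_vel"]).max(),s["t"])
a=cv2.resize(o[1][120:320,170:420],None,fx=1.6,fy=1.6,interpolation=cv2.INTER_CUBIC)
b=cv2.resize(o[2][130:220,170:370],None,fx=2,fy=2*320/180,interpolation=cv2.INTER_CUBIC)
w=o[0][60:320,100:500]
cv2.imwrite("pics/f.png",np.vstack([np.hstack([a,b]),np.hstack([w,np.zeros((260,400,3),np.uint8)])]))
E
```

```text
t: 15.9
tcp_pos: [0.5794, 0.1538, 0.0714]
ee_rot: [-0.536, 0.536, 0.462, -0.461]
ft_force: [-1.2, -0.3, 5.6]
gripper_width: 0.157
[0.5794 0.1538 0.0714] 0.15727713296558324 [-1.1472 -0.3905  5.6172] 0.0012682824780594626 16.05
```

View pics/f.png

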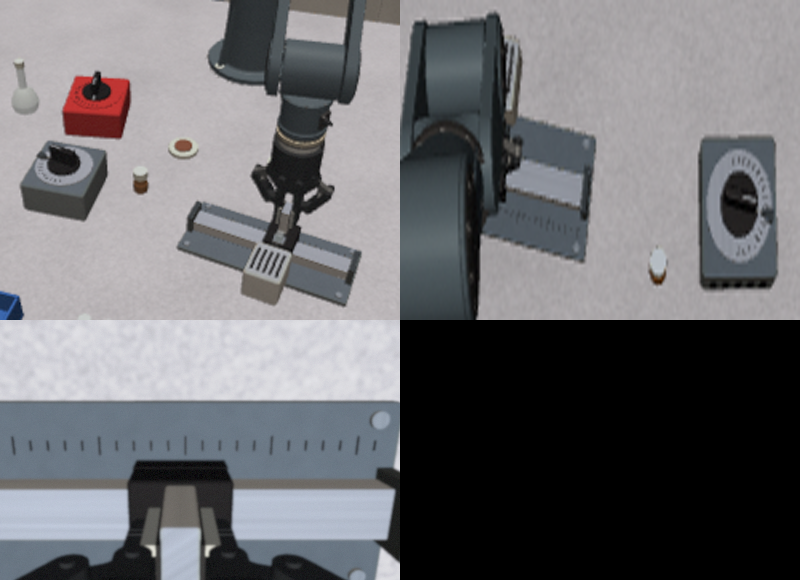

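The carriage is level with the lamp and still gripped. The along-rail force is about zero in the notch, the dial pointer is at the tab, and the glassware in view is undisturbed. Handing in.

```bash
python3 -c "from workcell import hand_in; print(hand_in())"
```

```text
the job is handed in; nothing more can be done
None
```

The dial is set and the carriage is resting in the notch, still gripped. I handed the job in at about t = 16 s.

- **Dial:** I gripped the bar and turned it 75° clockwise. After release, the wrist picture showed the pointer within about 1° of the set-point wedge. The final scene and top pictures show the pointer still there.
- **Carriage:** I gripped it by the tab and slid it about 101 mm along the rail.
  - The ball met the first pin at y ≈ 0.140 with a 6 N peak, and the force changed sign over the crest at y ≈ 0.147.
  - It pulled on with about 4 N, then settled at y ≈ 0.1538, about 14 mm past first contact (15 mm expected).
  - At rest the along-rail force is about 0.4 N and the arm is still. It did not climb the second pin.
- **Not as expected:** The two camera estimates of the travel differed, about 98 mm from the top view and 104 mm from the scene view, so I located the notch by force. A steady vertical reading of about 6 N appeared when the tab was gripped and stayed to the end. The arm hid part of the final top view. The vial and the pellet dish and flask in view looked undisturbed; I did not check the other bottles and dishes.

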